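Shorten and secure the hand truck's telescopic handle

TASK

Shorten the telescopic handle of the folded hand truck: press the brass spring pin flush, push the tube in by its black collar until the pin pops up again in the second window. Then swing the orange keeper arm fully across behind the handle's grip, and leave the stock on the bench undisturbed.

Things in the scene. Friction and masses are not known exactly. Their poses are not given: they have to be found in the camera images.
- truck: Folded two-wheel hand truck lying on the bench, fixed: blue panel 200 x 640 mm overall, with grey rails (top at z = 45 mm), two black wheels of 114 mm at its -y end. Origin on the bench under its middle; own z is up, own y runs along the handle towards the grip end, own x across. The handle's axis lies at x = 0, 85 mm above the bench. Its yaw is between -0.3 and 0.3 rad.
- pin_top (a point): Top of the brass spring pin's dome (pin 14 mm across). The pin is held by the fixed inner tube and moves only straight down against a spring (4 N at the start of its travel, 7 N when flush). Popped up, it stands 7 mm above the outer tube's flat top, which is 102 mm above the bench. At the start it stands in the window nearest the collar. Once it is flush or lower, the window's edge can ride over the dome, and the tube's wall then keeps the pin down by itself.
- pin (a joint): How far the pin is pressed down, m: 0 = popped up, 0.007 = flush with the tube's top, about 0.0095 = held down under the tube's wall, 0.0115 = stop.
- collar_face (a point): Middle of the exposed part of the face of the black collar on the outer tube, the face that looks along +y of the truck towards the pin; 8 mm above the tube's top. The collar is 48 mm wide, 22 mm long along the tube, and stands 16 mm above the tube's top. It moves with the tube. At the start the face lies 14 mm on the -y side of the pin's centre, so that a fingertip that holds the pin down can push on this face at the same time.
- handle (a joint): How far the outer tube is pushed in (moves along -y of the truck), m: 0 = long, pin in the first window; 0.060 = short, pin in the second window; 0.085 = end of travel (past the window). The outer tube is a square aluminium tube of 34 mm, 236 mm long, with two windows 16 mm square in its top, 60 mm apart, and at its +y end a black rubber crossbar grip 90 mm wide (along x), 28 mm thick, its middle 221 mm on the +y side of the first window's centre. Sliding friction about 3 N.
- keeper (a joint): Angle of the orange keeper arm about its upright pivot, rad: 0 = arm points along +y of the truck (open), grows clockwise seen from above, 1.571 = arm points along +x, across behind the grip, against its stop (shut). Stiff enough to stay where left (about 0.5 N at the knob). With the handle long, the grip is in its way.
- keeper_pivot (a point): Axis of the keeper arm's upright pivot, at the arm's mid height, 85 mm above the bench; fixed on the truck. The arm is 130 mm long, 12 mm wide and 18 mm high.
- keeper_knob (a point): Middle of the black upright knob on the keeper arm: 18 mm across, from 94 to 135 mm above the bench (this point is at 115 mm), 115 mm from the pivot.
- cup_stack: Bystander: stack of red paper cups, 75 mm across, 160 mm high; origin under its centre.
- foil_box: Bystander: yellow box 70 x 170 x 65 mm; origin under its centre.
- bag_roll: Bystander: white and blue canister, 70 mm across, 150 mm high; origin under its centre.
- carton: Bystander: cardboard carton 110 x 100 x 90 mm; origin under its centre.

How it is judged (in metres and radians):
On the way, in this order (a step that is already met when the one before it is completed fails the run):
1. the pin is pressed flush while the tube is still long (value of joint pin above 0.005 m and value of joint handle below 0.006 m), for 0.05 s.
2. the tube is short and the pin has popped up in the second window (value of joint pin below 0.002 m and value of joint handle between 0.057 and 0.063 m), for 0.2 s.
3. the keeper arm is swung shut (value of joint keeper above 1.45 rad), for 0.2 s.
At the end, for the whole second after the job is handed in: the tube is pushed in 60 mm (within 3 mm) with the pin popped up in the second window (within 2 mm of fully up), and the keeper arm is within 0.12 rad of shut (all of step 2 and value of joint keeper above 1.45 rad); the robot touches nothing.
It fails at once if the cup stack is shifted more than 30 mm or knocked over (distance of cup_stack from where it was at the start of the episode above 0.03 m or angle between cup_stack's own z axis and vertical above 0.5 rad).
It fails at once if the foil box is shifted more than 30 mm (distance of foil_box from where it was at the start of the episode above 0.03 m).
It fails at once if the canister is shifted more than 30 mm or knocked over (distance of bag_roll from where it was at the start of the episode above 0.03 m or angle between bag_roll's own z axis and vertical above 0.5 rad).
It fails at once if the carton is shifted more than 30 mm (distance of carton from where it was at the start of the episode above 0.03 m).
It also fails if it takes over 56 s, if anything falls off the work surface, if the arm or the gripper's body presses on something with over 40 N, if the wrist force passes 120 N, or if a joint passes its speed limit or range.

ROBOT

A 6-joint arm with a two-finger parallel gripper is mounted at the origin on the work surface. World frame = base frame: x ahead of the robot, y to its left, z up, the work surface at z = 0. Lengths are in mm, angles in rad, forces in N, time in s.
With the tool pointing down it reaches from about 350 to 975 mm from the base axis. Payload 7.1 kg.
Tool frame: the origin (TCP) lies at the very end of the fingers, on their centre line; the grasp point (between the pads) lies tcp_to_grasp behind it (tcp_to_grasp is the distance from the TCP to the grasp point, in mm); z points along the fingers, x is the direction in which the jaws open and shut, and the axes are right-handed (so a half turn about z gives the same grasp; the last joint's range is limited). The gripper opens to 88 mm and grips with 3 to 60 N. Pads are 20 mm wide; open, the fingers measure 115 mm over their backs; the gripper's body (75 mm by 178 mm) begins 61 mm behind the grasp point.
Start: joints at [1.245, 0.423, 1.63, -0, 1.089, -0.019], TCP at [188.724, 595.809, 222.675] pointing down, gripper open.
Joint ranges: [-3, 3], [-0.9, 2.11], [0.09, 2.58], [-1.31, 4.45], [0.11, 2.69], [-2.54, 2.54]. Speed limits (rad/s): [2.39, 2.39, 3.01, 3.14, 3.14, 3.14].

INTERFACE

Orientations are given as a rotation vector (axis times angle).
In Python, from workcell import get_obs, get_image, close_job, recognise, mark_of, tcp_to_grasp gives the robot as it stands. The module is installed in compiled form; this text tells all that it offers.
- The arm moves only by the tool move_arm, never from a script. Its argument "motion" is a list of rows, each a list of 7 numbers: the shift along the world's x, y, z in mm, then the turn, a rotation vector about the world's x, y, z in rad, then the finger opening in mm, from 0 to 87.8. A call has 1 to 5 rows; each row is the pose to reach, as a shift and turn from the pose commanded when the call began; what a row does not reach only later rows make up. A row lasts 1/12 s, in which the tool goes at most 41.7 mm and 7.16 degrees, less where a joint would pass 70% of its speed; a pose out of reach is approached as far as the arm can. A call with a gripper value outside its range is refused whole. The fingers move at their own pace and stop on an object; the grip force is fixed at half the most. Time passes only in rows, so rows that repeat a pose let the fingers close. It gives the time, the measured TCP pose, the force and the opening at its end, in the units of the state.
- get_obs(): the state, without advancing time (a new reading comes with each control period).
- get_image(name): name is "side" or "top"; returns a dict with "color" (480x640x3 uint8, red, green, blue), "mtx" (3x3 intrinsics, pixels), "k1" (the pictures are not rectified: a ray, as slopes to the right and down, at radius r is drawn at 1 + k1 r^2 times it, then the intrinsics apply), "camera_from_world" (4x4, takes a point from world to camera coordinates). Camera axes: x right, y up, looking along -z (the intrinsics and any distortion apply to the point x, -y, -z); pixel columns grow to the right and rows downward; lengths in mm; the calibration is good to about 2 mm. A picture is of the moment at which its call begins. There is no depth.
- close_job(): hands the job in, once; it reports no verdict.
Trained networks look in a picture, given as the dict that the camera call returned (one of the last four; its "shot" number tells which), for a name from the list of things; names that differ only in an ending like _2 or _b are one class to them, and where a whole thing is asked for, a point or a joint stands for the part that bears it (a point fixed in the world has none). Each returns a list of dicts, best first, with "p" (0 to 1); they miss things now and then, are a little off and sometimes report something else, mostly with a low value. They report only what shows in the picture. A call takes as long as a camera call.
- recognise(picture, label): "bbox" ([centre column, centre row, width, height] in pixels, round what is visible of it).
- mark_of(picture, label): "location" ([row, column] in pixels: a listed point, or the origin of a listed thing).
The state is a dict: "t": time; "qpos": joint angles; "qvel": joint speeds; "joint_torque": joint torques, N m; "ee_pos": TCP position; "orientation": TCP orientation; "ft_force": force on the tool from outside, world axes, zero at the start; "moment": the same for the moment, N m; "width": finger opening in mm.
Only numpy, scipy, OpenCV 4.12 (cv2) and the standard library are available. Lean on these libraries where they do the work, as an engineer would, in place of code of your own. Each camera call takes 0.05 s, during which the arm holds its last target. There are 200 camera calls.

## Working session

There is one attempt and no reset: what is moved stays moved. The work goes in short steps, Python scripts to look and compute and a tool call to move; the robot and the scene stay as the last step left them, time stands still between calls to the robot, and variables do not carry over. Pictures are saved under pics/ and viewed, about 8 in all and at most 12, crops included, and the job is handed in when it is done.

Besides the shell and the picture viewer there is one more tool, called after ">>>" in YAML: its name, and indented under it one key for each argument. move_arm: Moves the arm, as the interface text tells. Its arguments: {"type":"object","properties":{"motion":{"type":"array"}},"required":["motion"]}

```bash
mkdir -p pics
cat > h.py <<'E'
import numpy as np, cv2
from workcell import *
def ray(im,row,col):
    K=np.array(im["mtx"],float);k=im["k1"]
    d=np.array([(col-K[0,2])/K[0,0],(row-K[1,2])/K[1,1]]);u=d.copy()
    for _ in range(30): u=d/(1+k*(u@u))
    T=np.array(im["camera_from_world"]);R=T[:3,:3]
    v=R.T@np.array([u[0],-u[1],-1.]);c=-R.T@T[:3,3]
    return c,v/np.linalg.norm(v)
def at_z(im,row,col,z):
    c,v=ray(im,row,col);return c+v*(z-c[2])/v[2]
def tri(rays):
    A=sum(np.eye(3)-np.outer(v,v) for c,v in rays);b=sum((np.eye(3)-np.outer(v,v))@c for c,v in rays)
    p=np.linalg.solve(A,b);return p,[np.linalg.norm((np.eye(3)-np.outer(v,v))@(p-c)) for c,v in rays]
def proj(im,p):
    T=np.array(im["camera_from_world"]);q=T[:3,:3]@np.array(p)+T[:3,3]
    u=np.array([q[0],-q[1]])/-q[2];u=u*(1+im["k1"]*(u@u));K=np.array(im["mtx"]);return K[0,0]*u[0]+K[0,2],K[1,1]*u[1]+K[1,2]
def save(im,n,crop=None,s=1):
    a=im["color"][:,:,::-1]
    if crop: a=a[crop[1]:crop[3],crop[0]:crop[2]]
    cv2.imwrite("pics/"+n,cv2.resize(a,None,fx=s,fy=s,interpolation=cv2.INTER_CUBIC))
E
python3 - <<'E'
from h import *
np.set_printoptions(precision=1,suppress=True)
o=get_obs();print(o["t"],o["ee_pos"],o["orientation"],o["width"],tcp_to_grasp,o["ft_force"])
I={n:get_image(n) for n in("side","top")}
for n in I: save(I[n],n+"0.png")
Z=dict(truck=0,pin_top=109,collar_face=110,keeper_pivot=85,keeper_knob=115,cup_stack=0,foil_box=0,bag_roll=0,carton=0)
for l,z in Z.items():
    for n in I:
        for m in mark_of(I[n],l)[:2]: print(l,n,round(m["p"],2),np.round(m["location"]),at_z(I[n],*m["location"],z))
E
```

```text
0.0 [188.6 595.3 221.9] [ 2.5  1.9 -0. ] 88.15351223200763 18.700000000000003 [-0.6  0.1 -0.6]
truck side 0.98 [281. 359.] [655.7   2.6   0. ]
truck side 0.34 [278. 377.] [693.5  -8.1  -0. ]
truck top 0.9 [228. 340.] [650.6   7.7   0. ]
pin_top side 0.47 [276. 375.] [644.9 -81.1 109. ]
pin_top top 0.61 [220. 389.] [650.1 -79.3 109. ]
collar_face top 0.73 [223. 396.] [643.3 -91.6 110. ]
keeper_pivot side 0.66 [228. 308.] [589.8 113.4  85. ]
keeper_pivot top 0.9 [246. 281.] [598.5 120.8  85. ]
keeper_knob top 0.83 [238. 220.] [607.1 232.7 115. ]
cup_stack side 0.86 [307. 275.] [470.7  12.3   0. ]
cup_stack top 0.63 [315. 330.] [472.4  23.7   0. ]
foil_box top 0.65 [150. 343.] [814.    5.9   0. ]
bag_roll side 0.55 [362. 294.] [ 456.7 -126.     0. ]
bag_roll top 0.75 [326. 406.] [ 455.  -129.5    0. ]
carton side 0.77 [179. 319.] [713.2 339.8  -0. ]
carton top 0.66 [196. 173.] [708.7 356.3   0. ]
```

View pics/side0.png

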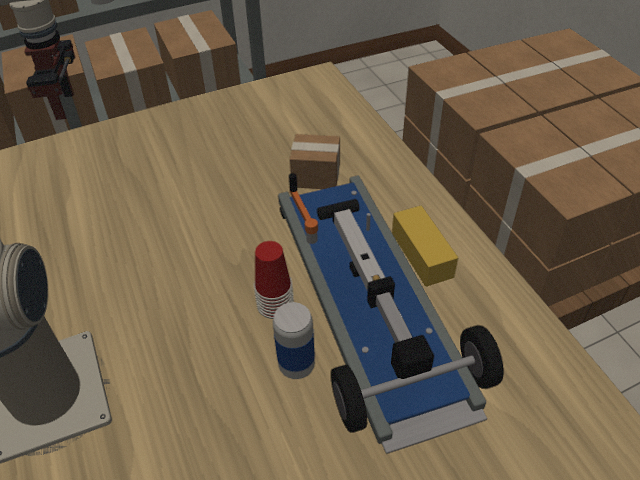

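View pics/top0.png

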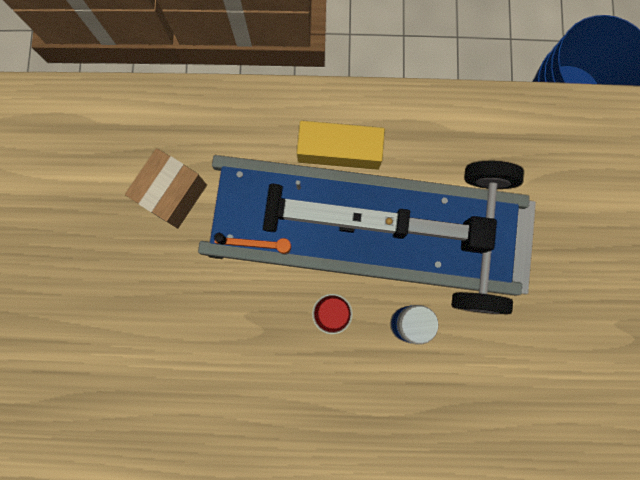

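The side view shows the pin near (375,276), the collar (380,290), the orange arm (305,215) and its knob (293,182). In the top view the pin is at (389,220), the collar at (402,223), the grip at (273,207), the pivot at (283,246) and the knob at (220,238). I'll refine the pin position and yaw by colour.

Run:
```python
from h import *
np.set_printoptions(precision=1,suppress=True)
I={n:get_image(n) for n in("side","top")}
t=I["top"];hsv=cv2.cvtColor(t["color"],cv2.COLOR_RGB2HSV)
# yaw from blue panel long edges (projected to z=40)
m=cv2.inRange(hsv,(100,120,40),(125,255,255));n,l,s,c=cv2.connectedComponentsWithStats(m)
b=np.zeros_like(m);x0,y0,x1,y1=200,150,540,300;b[y0:y1,x0:x1]=m[y0:y1,x0:x1];b=cv2.morphologyEx(b,cv2.MORPH_OPEN,np.ones((3,3)))
top,bot=[],[]
for col in list(range(245,450,4)):
    r=np.nonzero(b[:,col])[0]
    if len(r): top.append(at_z(t,r[0],col,40)[:2]);bot.append(at_z(t,r[-1],col,40)[:2])
for e in(top,bot):
    e=np.array(e);ln=cv2.fitLine(e.astype(np.float32),cv2.DIST_HUBER,0,.01,.01).ravel();print("line",ln[2:],"yaw",round(float(np.arctan(-ln[0]/ln[1])),3))
# tube: bright grey rows, z=102
g=t["color"].astype(int);w=((g.min(2)>130)&(g.max(2)-g.min(2)<40))
pts=[]
for col in range(292,380,3):
    r=np.nonzero(w[190:245,col])[0]+190
    if len(r): pts.append(at_z(t,(r[0]+r[-1])/2,col,102)[:2])
ln=cv2.fitLine(np.array(pts,np.float32),cv2.DIST_HUBER,0,.01,.01).ravel();print("tube",ln[2:],"yaw",np.arctan(-ln[0]/ln[1]), "x at y=-80",ln[2]+ln[0]/ln[1]*(-80-ln[3]))
R=[]
for k,(x,y) in dict(side=(375,276),top=(389,221)).items():
    h=cv2.cvtColor(I[k]["color"],cv2.COLOR_RGB2HSV)[y-12:y+13,x-12:x+13]
    q=cv2.inRange(h,(8,70,80),(30,255,255));ys,xs=np.nonzero(q);print(k,len(xs),ys.mean()+y-12,xs.mean()+x-12,at_z(I[k],ys.mean()+y-12,xs.mean()+x-12,107));R.append(ray(I[k],ys.mean()+y-12,xs.mean()+x-12))
    h=cv2.cvtColor(I[k]["color"],cv2.COLOR_RGB2HSV)
print("tri",*tri(R))
save(t,"c1.png",(195,170,435,290),3.3)
```

```text
line [740.6  41.8] yaw -0.104
line [575.  -53.9] yaw -0.115
tube [660.7  35.2] yaw -0.103076294 x at y=-80 648.798
side 28 277.0357142857143 375.60714285714283 [646.7 -82.1 107. ]
top 38 220.81578947368422 388.6842105263158 [648.  -78.6 107. ]
tri [648.6 -79.  102.8] [np.float64(0.12416184579534413), np.float64(0.12416184579538475)]
```

View pics/c1.png

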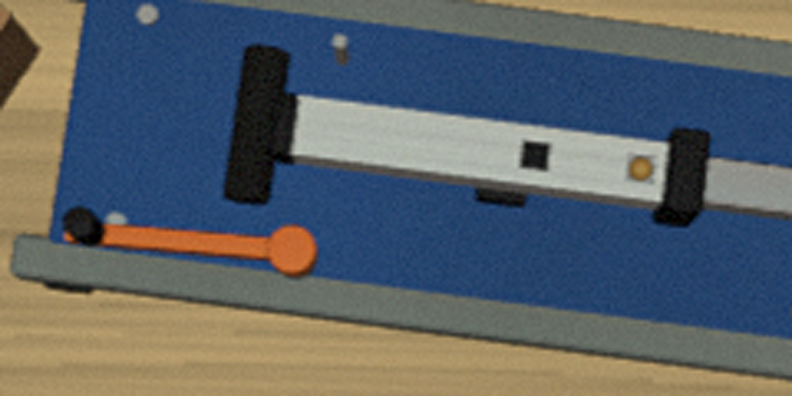

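>>> move_arm:
  motion:
    - [20,-30,0,0,0,0.1,0]
    - [40,-60,0,0,0,0.18,0]
    - [60,-90,0,0,0,0.18,0]
    - [82,-120,0,0,0,0.18,0]
    - [104,-152,0,0,0,0.18,0]

```text
t: 1.52
ee_pos: [293.3, 442.7, 222.8]
orientation: [-2.357, -2.077, -0.001]
ft_force: [0.5, 0.2, -0.7]
width: 58.3
```

The crop shows the pin at zoomed (641,168) centred in window 1, window 2 empty at (535,155), and the collar at (687,175). Yaw is about -0.105, and the pin is at about (648.3, -79.5).

>>> move_arm:
  motion:
    - [23,-33,0,0,0,0,0]
    - [46,-66,0,0,0,0,0]
    - [69,-99,0,0,0,0,0]
    - [92,-132,0,0,0,0,0]
    - [115,-165,0,0,0,0,0]

```text
t: 1.93
ee_pos: [408.6, 277.1, 223.0]
orientation: [2.357, 2.076, 0.001]
ft_force: [1.1, 0.2, -0.8]
width: 24.7
```

>>> move_arm:
  motion:
    - [23,-33,0,0,0,0,0]
    - [46,-66,0,0,0,0,0]
    - [69,-99,0,0,0,0,0]
    - [92,-132,0,0,0,0,0]
    - [115,-165,0,0,0,0,0]

```text
t: 2.35
ee_pos: [523.7, 111.9, 222.9]
orientation: [2.358, 2.076, 0.001]
ft_force: [0.4, 1.3, 0.7]
width: 0.5
```

>>> move_arm:
  motion:
    - [23,-33,0,0,0,0,0]
    - [46,-66,0,0,0,0,0]
    - [69,-99,0,0,0,0,0]
    - [92,-132,0,0,0,0,0]
    - [115,-165,-5,0,0,0,0]

```text
t: 2.77
ee_pos: [639.2, -53.2, 218.6]
orientation: [2.357, 2.075, 0.002]
ft_force: [0.8, 0.3, -0.2]
width: 0.7
```

>>> move_arm:
  motion:
    - [5,-11,-30,0,0,0.02,0]
    - [10,-21,-60,0,0,0.02,0]
    - [10,-21,-90,0,0,0.02,0]
    - [10,-21,-98,0,0,0.02,0]
    - [10,-21,-98,0,0,0.02,0]

```text
t: 3.18
ee_pos: [645.7, -72.1, 116.9]
orientation: [-2.334, -2.096, 0.006]
ft_force: [-0.5, 1.1, 0.8]
width: 0.2
```

Run:
```python
from h import *
o=get_obs();print(o["ee_pos"],o["ft_force"])
s=get_image("side");t=get_image("top")
print([np.round(proj(s,p)) for p in ([648.3,-79.5,109],o["ee_pos"])])
a=cv2.resize(s["color"][215:315,310:430],None,fx=4,fy=4,interpolation=2);b=cv2.resize(t["color"][170:270,340:440],None,fx=3,fy=4,interpolation=2)
cv2.imwrite("pics/c2.png",np.hstack([a,b])[:,:,::-1])
```

```text
[645.68423995 -72.05001348 116.94617849] [-0.52747146  1.07582455  0.83068333]
[array([376., 275.]), array([373., 270.])]
```

View pics/c2.png

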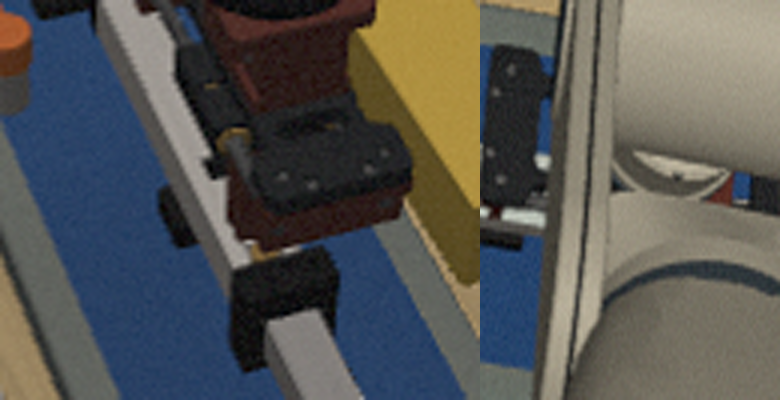

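The pin is still visible at crop (262,250), just on the collar side of the gripper. I'll go down onto it.

>>> move_arm:
  motion:
    - [2,-3,-4,0,0,0,0]
    - [2,-4,-8,0,0,0,0]
    - [2,-4,-11,0,0,0,0]
    - [2,-4,-13,0,0,0,0]
    - [2,-4,-13,0,0,0,0]

```text
t: 3.7
ee_pos: [650.5, -76.2, 107.4]
orientation: [2.336, 2.099, 0.002]
ft_force: [0.5, 0.1, 5.0]
width: 0.3
```

>>> move_arm:
  motion:
    - [0,0,-2,0,0,0,0]
    - [0,0,-4,0,0,0,0]
    - [0,0,-5,0,0,0,0]
    - [0,0,-5,0,0,0,0]

```text
t: 4.03
ee_pos: [650.5, -76.2, 102.4]
orientation: [2.336, 2.099, 0.002]
ft_force: [-0.4, 0.5, 5.9]
width: 0.1
```

>>> move_arm:
  motion:
    - [0,0,-1,0,0,0,0]
    - [0,0,-2,0,0,0,0]
    - [0,0,-2,0,0,0,0]

```text
t: 4.28
ee_pos: [650.6, -76.3, 102.1]
orientation: [2.336, 2.099, 0.002]
ft_force: [-5.8, 0.9, 17.7]
width: 0.7
```

>>> move_arm:
  motion:
    - [-0.2,-2,0.5,0,0,0,0]
    - [-0.4,-4,0.5,0,0,0,0]
    - [-0.6,-6,0.5,0,0,0,0]
    - [-0.8,-8,0.5,0,0,0,0]
    - [-1.1,-10,0.5,0,0,0,0]

```text
t: 4.7
ee_pos: [650.3, -84.3, 102.1]
orientation: [2.337, 2.099, 0.007]
ft_force: [1.5, 10.1, 11.9]
width: 0.7
```

>>> move_arm:
  motion:
    - [-0.2,-2,0,0,0,0,0]
    - [-0.4,-4,0,0,0,0,0]
    - [-0.6,-6,0,0,0,0,0]

```text
t: 4.95
ee_pos: [650.1, -87.9, 102.2]
orientation: [-2.337, -2.097, -0.012]
ft_force: [3.5, 27.2, 13.7]
width: 0.7
```

Run:
```python
from h import *
o=get_obs();print(o["ee_pos"],o["ft_force"])
s=get_image("side")
u=np.array([-.105,-.9945,0])
f=np.array([648.3,-79.5,118])+u*14+np.array([-.9945*24*1,.105*24,0])
for d in(0,5,10): print(d,np.round(proj(s,f+u*d),1), np.round(proj(s,f+u*(d+22)),1))
save(s,"c3.png",(320,205,430,315),5)
```

```text
[650.11457509 -87.91629935 102.21923727] [ 3.45496084 27.22259335 13.67281397]
0 [366.7 280.6] [371.  289.3]
5 [367.7 282.6] [372.  291.3]
10 [368.6 284.5] [373.  293.3]
```

View pics/c3.png

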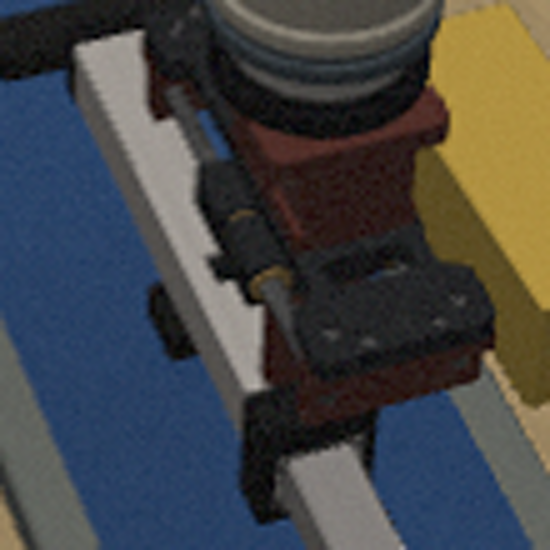

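>>> move_arm:
  motion:
    - [-0.2,-2,0,0,0,0,0]
    - [-0.3,-3,0,0,0,0,0]
    - [-0.3,-3,0,0,0,0,0]

```text
t: 5.25
ee_pos: [649.5, -93.7, 102.2]
orientation: [2.334, 2.1, 0.005]
ft_force: [-0.7, 0.9, 11.7]
width: -0.0
```

>>> move_arm:
  motion:
    - [-0.3,-3,0,0,0,0,0]
    - [-0.6,-6,0.5,0,0,0,0]
    - [-0.9,-9,1,0,0,0,0]
    - [-1.2,-12,1.5,0,0,0,0]
    - [-1.6,-15,2,0,0,0,0]

```text
t: 5.67
ee_pos: [647.7, -108.6, 102.4]
orientation: [2.336, 2.099, 0.006]
ft_force: [5.5, 7.3, -3.0]
width: 0.5
```

```bash
cat >> h.py <<'E'
def handle():
    # grip's +y edge vs the start picture, matched along truck y in the top and side views
    r={}
    for n,box in dict(top=(255,178,292,236),side=(312,195,362,222)).items():
        im=get_image(n);a=cv2.imread(f"pics/{n}0.png");x0,y0,x1,y1=box
        b=np.ascontiguousarray(im["color"][:,:,::-1])
        m=cv2.matchTemplate(b[y0-10:y1+50,x0-20:x1+60],a[y0:y1,x0:x1],cv2.TM_CCOEFF_NORMED)
        _,v,_,l=cv2.minMaxLoc(m);px=np.array([x0,y0])-[20,10]+l
        c=np.array([(x1-x0)/2,(y1-y0)/2])
        p=at_z(im,y0+c[1],x0+c[0],85);q=at_z(im,px[1]+c[1],px[0]+c[0],85)
        r[n]=(round(v,2),np.round((q-p)[:2]),round(float((q-p)@[-.105,-.9945,0]),1))
    return r
E
python3 -c "
from h import *
print(handle())"
```

```text
{'top': (0.97, array([ -3., -25.]), 25.1), 'side': (0.76, array([ -5., -25.]), 25.5)}
```

>>> move_arm:
  motion:
    - [-0.6,-5,1,0,0,0,0]
    - [-1.1,-10,1,0,0,0,0]
    - [-1.6,-15,1,0,0,0,0]
    - [-2.1,-20,1,0,0,0,0]
    - [-2.6,-25,1,0,0,0,0]

```text
t: 6.18
ee_pos: [643.7, -133.8, 102.7]
orientation: [-2.336, -2.099, -0.002]
ft_force: [2.9, 5.6, -2.5]
width: 0.0
```

```bash
python3 -c "
from h import *
print(get_obs()['ee_pos'],handle())"
```

```text
[ 643.70113604 -133.77989064  102.74796829] {'top': (0.96, array([ -4., -52.]), 51.8), 'side': (0.78, array([ -9., -53.]), 53.8)}
```

>>> move_arm:
  motion:
    - [-0.2,-2,0,0,0,0,0]
    - [-0.4,-4,0,0,0,0,0]
    - [-0.6,-5,0,0,0,0,0]
    - [-0.6,-6,0,0,0,0,0]
    - [-0.6,-6,0,0,0,0,0]

```text
t: 6.7
ee_pos: [642.3, -140.8, 102.7]
orientation: [-2.336, -2.099, 0.001]
ft_force: [-0.0, -0.3, 0.1]
width: 0.6
```

>>> move_arm:
  motion:
    - [-0.1,-0.6,0,0,0,0,0]
    - [-0.1,-1.2,0,0,0,0,0]
    - [-0.1,-1.2,0,0,0,0,0]

```text
t: 6.95
ee_pos: [642.2, -142.3, 102.8]
orientation: [-2.336, -2.099, 0.001]
ft_force: [-0.5, 3.2, -1.8]
width: 0.8
```

>>> move_arm:
  motion:
    - [-0.1,-0.6,0,0,0,0,0]
    - [-0.1,-1.2,0,0,0,0,0]
    - [-0.1,-1.2,0,0,0,0,0]

```text
t: 7.2
ee_pos: [642.4, -143.6, 103.0]
orientation: [-2.337, -2.099, 0.001]
ft_force: [-0.9, 2.7, -1.8]
width: 0.3
```

Run:
```python
from h import *
print(get_obs()['ee_pos'],handle())
s=get_image("side");print(proj(s,[648.3,-79.5,105]));save(s,"c4.png",(310,205,430,315),5)
print(mark_of(s,"pin_top"))
```

```text
[ 642.41964575 -143.61148568  103.00983265] {'top': (0.97, array([ -6., -61.]), 61.6), 'side': (0.79, array([ -7., -60.]), 60.8)}
(np.float64(375.6919835162047), np.float64(276.49379923659933))
[]
```

View pics/c4.png

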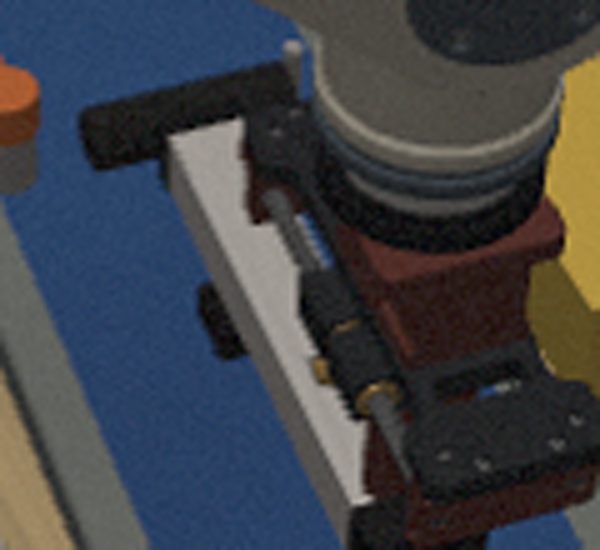

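The side crop shows the grip pushed in and a brass dome at crop (320,370), about where the pin should be (328,357), so it looks popped up. I'll back off, rise, and head for the knob.

>>> move_arm:
  motion:
    - [0.4,4,0,0,0,0,0]
    - [0.4,4,25,0,0,0,0]
    - [0.4,4,60,0,0,0,0]
    - [0,25,90,0,0,0,0]
    - [-5,65,95,0,0,0,0]

```text
t: 7.82
ee_pos: [642.4, -81.9, 204.7]
orientation: [2.333, 2.088, 0.01]
ft_force: [0.5, -0.2, 0.0]
width: 0.5
```

>>> move_arm:
  motion:
    - [-10,40,0,0,0,0,0]
    - [-20,80,0,0,0,0,0]
    - [-30,120,0,0,0,0,0]
    - [-38,160,0,0,0,0,0]
    - [-45,200,0,0,0,0,0]

```text
t: 8.23
ee_pos: [592.8, 123.0, 199.1]
orientation: [2.336, 2.098, 0.003]
ft_force: [0.2, 0.6, -0.2]
width: 0.4
```

>>> move_arm:
  motion:
    - [-5,40,0,0,0,0,0]
    - [-10,80,0,0,0,0,0]
    - [-13,115,0,0,0,0,0]
    - [-13,115,0,0,0,0,0]

```text
t: 8.57
ee_pos: [579.9, 242.2, 199.1]
orientation: [2.332, 2.105, 0.006]
ft_force: [-0.0, 1.1, -0.4]
width: 0.7
```

Run:
```python
from h import *
np.set_printoptions(precision=1,suppress=True)
print(get_obs()['ee_pos'],handle())
s=get_image("side");t=get_image("top")
for n,im in(("s",s),("t",t)):
  for l,z in(("pin_top",109),("keeper_knob",115),("keeper_pivot",85)):
    for m in mark_of(im,l)[:1]: print(n,l,round(m["p"],2),at_z(im,*m["location"],z))
a=cv2.resize(s["color"][160:300,270:410],(400,400),interpolation=2);b=cv2.resize(t["color"][170:270,200:420][:, 0:220],(400,182),interpolation=2)
z=np.zeros((400,400,3),np.uint8);z[:182]=b;z[190:390]=cv2.resize(t["color"][200:240,350:430],(400,200),interpolation=2)
cv2.imwrite("pics/c5.png",np.hstack([a,z])[:,:,::-1])
```

```text
[579.9 242.2 199.1] {'top': (0.97, array([ -6., -61.]), 61.6), 'side': (0.95, array([ -6., -61.]), 61.5)}
s pin_top 0.47 [640.3 -85.2 109. ]
s keeper_knob 0.7 [603.4 223.2 115. ]
s keeper_pivot 0.85 [601. 113.  85.]
t pin_top 0.6 [473.8  22.7 109. ]
t keeper_knob 0.85 [602.4 237.2 115. ]
t keeper_pivot 0.69 [598.1 117.   85. ]
```

View pics/c5.png

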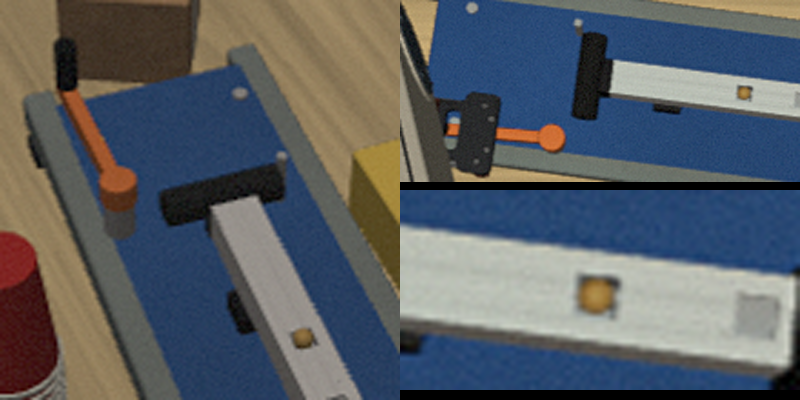

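The pin is popped up in window 2 (lower-right crop, (597,294)); window 1, at (757,313), has no pin in it. Now the keeper: I'll go down on the near side of the knob.

>>> move_arm:
  motion:
    - [-6,-7,-5,0,0,0,0]
    - [-6,-7,-35,0,0,0,0]
    - [-6,-7,-65,0,0,0,0]
    - [-6,-7,-87,0,0,0,0]
    - [-6,-7,-87,0,0,0,0]

```text
t: 9.48
ee_pos: [570.2, 227.4, 106.5]
orientation: [-2.335, -2.097, 0.012]
ft_force: [-0.7, -0.6, -0.2]
width: 0.7
```

>>> move_arm:
  motion:
    - [0,5,4,0,0,0,0]
    - [0,5,4,0,0,0,0]

```text
t: 9.65
ee_pos: [574.8, 235.1, 117.0]
orientation: [2.336, 2.099, 0.004]
ft_force: [0.4, -0.7, -0.1]
width: 0.4
```

>>> move_arm:
  motion:
    - [10,0,-3,0,0,0,0]
    - [20,0,-5,0,0,0,0]
    - [30,0,-5,0,0,0,0]
    - [39,-1,-5,0,0,0,0]
    - [51,-3.5,-5,0,0,0,0]

```text
t: 10.07
ee_pos: [625.7, 230.9, 110.5]
orientation: [2.337, 2.1, 0.0]
ft_force: [-1.4, -0.0, -0.1]
width: -0.0
```

>>> move_arm:
  motion:
    - [11,-3,0,0,0,0,0]
    - [22,-8,0,0,0,0,0]
    - [32,-13,0,0,0,0,0]
    - [42,-19.5,0,0,0,0,0]
    - [51,-26.5,0,0,0,0,0]

```text
t: 10.48
ee_pos: [676.9, 203.8, 110.1]
orientation: [2.337, 2.1, 0.0]
ft_force: [-0.8, 0.4, -0.9]
width: 0.9
```

Run:
```python
from h import *
print(get_obs()['ee_pos'])
s=get_image("side");save(s,"c6.png",(270,140,400,260),4)
for m in mark_of(s,"keeper_knob")[:1]: print(m["p"],at_z(s,*m["location"],115))
```

```text
[676.86338755 203.75183573 110.10736079]
0.83 [687.4177096  183.27212234 115.        ]
```

View pics/c6.png

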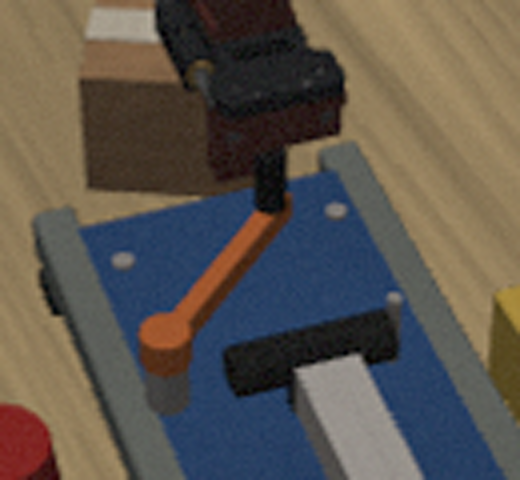

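The arm is swinging, about halfway across, with the finger behind the knob at crop (270,180). I'll continue the arc.

>>> move_arm:
  motion:
    - [8,-8,0,0,0,0,0]
    - [16,-17,0,0,0,0,0]
    - [22,-27,0,0,0,0,0]
    - [28,-37,0,0,0,0,0]
    - [32,-48,0,0,0,0,0]

```text
t: 11.0
ee_pos: [708.6, 155.3, 110.3]
orientation: [2.337, 2.099, 0.001]
ft_force: [-0.3, 0.8, 0.2]
width: -0.0
```

>>> move_arm:
  motion:
    - [3,-10,0,0,0,0,0]
    - [5,-18,0,0,0,0,0]
    - [6,-26,0,0,0,0,0]
    - [6,-30,0,0,0,0,0]
    - [6,-32,0,0,0,0,0]

```text
t: 11.42
ee_pos: [713.9, 123.8, 110.2]
orientation: [-2.338, -2.099, -0.001]
ft_force: [0.7, 5.3, -1.4]
width: 0.3
```

>>> move_arm:
  motion:
    - [0,-1,0,0,0,0,0]
    - [0,-2,0,0,0,0,0]
    - [0,-2,0,0,0,0,0]

```text
t: 11.67
ee_pos: [713.8, 123.8, 110.3]
orientation: [-2.336, -2.1, -0.002]
ft_force: [0.8, 4.2, -1.5]
width: 0.4
```

>>> move_arm:
  motion:
    - [1,10,0,0,0,0,0]
    - [2,25,0,0,0,0,0]
    - [2,25,30,0,0,0,0]
    - [2,30,70,0,0,0,0]
    - [-20,60,100,0,0,0,0]

```text
t: 12.08
ee_pos: [699.5, 177.5, 209.1]
orientation: [2.337, 2.095, 0.004]
ft_force: [0.5, 0.5, 1.2]
width: 0.6
```

>>> move_arm:
  motion:
    - [-35,20,0,0,0,0,0]
    - [-70,40,0,0,0,0,0]
    - [-105,60,0,0,0,0,0]
    - [-140,80,0,0,0,0,0]
    - [-140,80,0,0,0,0,0]

```text
t: 12.5
ee_pos: [550.2, 262.1, 206.2]
orientation: [-2.331, -2.103, 0.005]
ft_force: [1.6, -0.3, 0.7]
width: 0.5
```

Run:
```python
from h import *
np.set_printoptions(precision=1,suppress=True)
o=get_obs();print(o['ee_pos'],o["ft_force"],handle())
I={"s":get_image("side"),"t":get_image("top")}
for n,im in I.items():
  k={}
  for l,z in(("pin_top",109),("keeper_knob",115),("keeper_pivot",85),("cup_stack",0),("foil_box",0),("bag_roll",0),("carton",0)):
    for m in mark_of(im,l)[:1]: k[l]=at_z(im,*m["location"],z)[:2];print(n,l,round(m["p"],2),k[l])
  if "keeper_knob" in k and "keeper_pivot" in k:
    d=k["keeper_knob"]-k["keeper_pivot"];print("keeper",np.arctan2(d[0],d[1])-.105)
a=cv2.resize(I["s"]["color"][150:310,250:410],(400,400),interpolation=2);b=cv2.resize(I["t"]["color"][150:270,200:420],(400,218),interpolation=2)
z=np.zeros((400,400,3),np.uint8);z[:218]=b
cv2.imwrite("pics/c7.png",np.hstack([a,z])[:,:,::-1])
```

```text
[550.2 262.1 206.2] [ 1.6 -0.3  0.7] {'top': (0.77, array([ -6., -61.]), 61.6), 'side': (0.77, array([ -6., -61.]), 61.5)}
s pin_top 0.52 [649.1 -78.4]
s keeper_knob 0.94 [709.   97.9]
s keeper_pivot 0.61 [602.4 116.3]
s cup_stack 0.81 [474.5  14.8]
s foil_box 0.6 [818.1   0.3]
s bag_roll 0.75 [ 460.7 -131.5]
s carton 0.9 [712.2 350.4]
keeper 1.6363254359617736
t pin_top 0.55 [648.3 -73.7]
t keeper_knob 0.55 [708.8 106. ]
t keeper_pivot 0.74 [595.2 116. ]
t cup_stack 0.74 [468.4  23.4]
t foil_box 0.72 [816.5  11.6]
t bag_roll 0.58 [ 456.3 -126.5]
t carton 0.79 [708.2 350.4]
keeper 1.5539158587120614
```

View pics/c7.png

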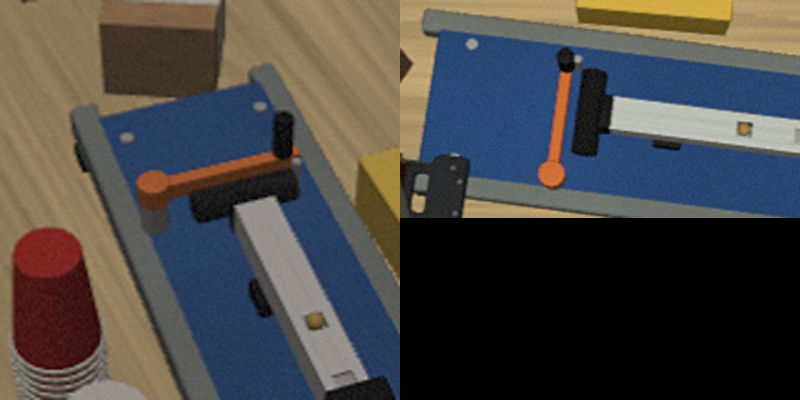

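The keeper lies across behind the grip against its stop post, the pin is up in window 2, and the arm is clear of everything. Handing in.

```bash
python3 -c "
from workcell import *
print(close_job(), get_obs()['t'])"
```

```text
the job is handed in; nothing more can be done
the job is handed in; nothing more can be done
```

The handle is shortened, the pin has popped up in the second window, and the keeper arm is swung shut behind the grip. I handed the job in at about 12.7 s of the 56 s; it reports no verdict.

- **Pin and tube:** With the fingers closed, I pressed the pin flush (TCP at z = 102 mm) before pushing on the collar. The push met up to 27 N before the window's edge rode over the pin. I then slid the tube in until the second window reached the pin.
- **Keeper:** I pushed the knob around its arc until it stopped moving at about 5 N, then backed the arm off.

Last checks:

- **Handle travel:** Both cameras put it at about 61.5 mm. That is within the 3 mm tolerance but on the high side. The matching is only good to about 2 mm, and the popped-up pin locks the tube close to 60 mm.
- **Pin:** The pictures show it standing up in the second window.
- **Keeper angle:** The top view gives 1.55 rad and the side view 1.64 rad. They disagree by normal measurement error, and the picture shows the arm against its stop post.
- **Bystanders:** All four measured within about 11 mm of their first positions, which is about the network's scatter, and I felt no contact with them.
- **Arm:** It was well clear of everything, at about z = 206 mm.

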